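# Register a freshly painted base plate in the square corner of a stencil board

### The job

The black base plate has to sit square on the stencil board before its stencil goes on. Pick up the wooden push stick and with it nudge the plate gently along the board, finishing with a steady, firm push of about half a second into the corner that bears on both battens at once, so that the plate is left flush against both; then lay the stick back flat on the cork mat. The paint is still soft: only the stick may touch the plate, the plate must stay flat on the board, and leave the paint tin, tape roll and screwdriver alone.

Things in the scene. Friction and masses are not known exactly. Their poses are not given: they have to be found in the camera images.
- board: white stencil board, 260 (x) x 220 (y) x 12 mm, fixed to the bench in front of the robot, turned by up to 17 degrees. Origin: centre of its underside, on the bench; z up. Two brown battens stand on it along its +x and +y edges and make a square inside corner. The plate rests on its top face, 12 mm above the bench
- far_batten: brown rigid hardwood batten on the board's +x side, 22 mm wide, 16 mm high above the board's top. Its guiding face looks to the board's -x and passes through point corner; it runs from 8 to 178 mm from the corner towards the board's -y (the first 8 mm stay open as a relief). Origin: on the guiding face at its +y end, at the board's top; axes as the board's
- left_batten: brown hardwood batten on the board's +y side, 22 mm wide, 16 mm high above the board top, rigid. Its guiding face looks to the board's -y and passes through point corner; it runs from 8 mm to 208 mm from the corner towards the board's -x. Origin: on the guiding face at its +x end, at the board top; axes as the board's
- corner (a point): point on the board's top face where the two guiding faces meet (95 mm in +x, 75 mm in +y from the board's centre); axes as the board's. A plate fully home has its centre at x = -70 mm, y = -50 mm from here, axes parallel to the board's, and its free outer corner at x = -140, y = -100 mm. Home means bearing on each batten with over 3 N, both at once, for 0.3 s
- plate: black plate, 140 (x) x 100 (y) x 8 mm, about 0.3 kg, a bare screw hole mark near each corner, loose on the board, centre 10 to 40 mm short of home each way, turned up to 14 degrees against the board. Origin: centre of its underside; x along the long side and the board's x. Slides at about 1 N (friction 0.3). Paint bruises if the stick presses over 20 N in all; about 7.5 N to each batten seats it
- stick: wooden push stick with an orange forked nose, 240 mm long, 28 mm high, 0.14 kg, lying on the cork mat. Pale straight shaft 24 mm wide with upright flat sides, from x = -120 to +93 mm. Origin: on its underside, under its centre of mass; x points to the nose, z up. Held level, its underside 2 mm above the board, the nose meets the plate's edge and not its top
- stick_grip (a point): where to hold the stick from above: on the shaft at its centre of mass, 22 mm above its underside, fingers closing across the 24 mm width. Axes as the stick's
- stick_notch (a point): deepest point of the orange nose's notch, 95 mm ahead of the stick's origin, 4 mm above its underside. The notch is a 90 degree bird's mouth seen from above, as high as the shaft: two faces at 45 degrees either side, out to prong tips at x = 115, y = +-20 mm (52 mm wide overall). It takes a square corner in the notch or a straight edge across both tips. Axes as the stick's
- mat: brown cork mat on the bench, 320 (x) x 160 (y) x 3 mm, fixed. Origin: centre of its underside. The stick starts on it and must end on it
- paint_tin: paint tin with black label, 72 mm across, 85 mm high, upright; leave alone. Origin: centre of its underside
- tape_roll: yellow roll of masking tape, 90 mm across, 24 mm high, lying flat; leave alone. Origin: centre of its underside
- screwdriver: screwdriver with orange handle, lying; leave alone. It lies along its own x

How it is judged:
On the way, in this order (a step that is already met when the one before it is completed fails the run):
1. the push stick is lifted off the mat (height (world z) of stick above 0.01 m), for 0.2 s.
2. the stick presses the plate home: bearing on both battens with over 3 N at once, flush within 1.5 mm and 0.0175 rad (contact force between stick and plate above 2 N and contact force between plate and far_batten above 3 N and contact force between plate and left_batten above 3 N and x of plate in the frame of corner above -0.0715 m and y of plate in the frame of corner above -0.0515 m and angle between the x axis of plate and the x axis of board, either way round below 0.0175 rad), for 0.3 s.
At the end, for the whole second after the job is handed in: the plate lies flat and still on the board, its centre within 1.5 mm of where it sits when home against each batten and square to them within 1 degree (0.0175 rad); the push stick lies flat and still on the cork mat, its middle over the mat (x of plate in the frame of corner between -0.0715 and -0.068 m and y of plate in the frame of corner between -0.0515 and -0.048 m and angle between the x axis of plate and the x axis of board, either way round below 0.0175 rad and height (world z) of plate below 0.0135 m and angle between plate's own z axis and vertical below 0.03 rad and linear speed of each of plate, stick below 0.01 m/s and x of stick in the frame of mat between -0.16 and 0.16 m and y of stick in the frame of mat between -0.08 and 0.08 m and height (world z) of stick below 0.007 m and angle between stick's own z axis and vertical below 0.08 rad); the robot touches nothing.
It fails at once if the gripper or arm touches the painted plate (contact force between any of the fingers, the arm and plate above 0.2 N).
It fails at once if the stick presses the plate with more than 20 N (contact force between stick and plate above 20 N).
It fails at once if the plate is lifted or tipped off the board (height (world z) of plate above 0.017 m or angle between plate's own z axis and vertical above 0.08 rad).
It fails at once if the paint tin, tape roll or screwdriver is moved (distance of any of paint_tin, tape_roll, screwdriver from where it was at the start of the episode above 0.015 m).
It also fails if it takes over 64 s, if anything falls off the work surface, if the arm or the gripper's body presses on something with over 40 N, if the wrist force passes 120 N, or if a joint passes its speed limit or range.

### The arm

A 6-joint arm with a two-finger parallel gripper is mounted at the origin on the work surface. World frame = base frame: x ahead of the robot, y to its left, z up, the work surface at z = 0. Lengths are in m, angles in rad, forces in N, time in s.
With the tool pointing down it reaches from about 0.35 to 0.725 m from the base axis. Payload 6 kg.
Tool frame: the origin (TCP) lies at the very end of the fingers, on their centre line; the grasp point (between the pads) lies 19 mm behind it; z points along the fingers, y is the line along which they close (so a half turn about z gives the same grasp; the last joint's range is limited). The gripper opens to 85 mm and grips with 20 to 120 N. Pads are 22 mm wide; open, the fingers measure 114 mm over their backs; the gripper's body (76 mm by 85 mm) begins 54 mm behind the grasp point. The pads swing forward as they close: fully open they stand 13 mm farther back than shut.
Start: joints at [1.531, 0.04, 0.085, 0, -1.615, -0.334], TCP at [0.219, 0.559, 0.231] pointing down, gripper open.
Joint ranges: [-2.56, 2.56], [-1.29, 2.01], [-1.08, 1.49], [-3.29, 1.98], [-2.81, -0.18], [-2.99, 2.99]. Speed limits (rad/s): [2.57, 2.57, 3.01, 3.14, 3.14, 3.14].

### API

Orientations are given as a unit quaternion [x, y, z, w].
In Python, from cell import arm gives the robot as it stands.
- The arm moves only by the tool play_rows, never from a script. Its argument "commands" is a list of rows, each an object of numbers: "tx", "ty", "tz": the shift along the tool's x, y, z in mm; "yaw": the turn about the tool's z in rad; "fingers": the opening, from -1 (shut) to 1 (fully open). In form: [{"tx": .., "ty": .., "tz": .., "yaw": .., "fingers": ..}, ...]. A call has 1 to 20 rows; each row shifts and turns the commanded pose from where the row before left it, along the tool's axes as they then stand; what a row does not reach is not made up. A row lasts 1/8 s, in which the tool goes at most 62.5 mm and 10.7 degrees, less where a joint would pass 70% of its speed; a pose out of reach is approached as far as the arm can. A call is refused whole if a number of a shift passes 62.5 or a number of a turn 0.188, either way. A call with a gripper value outside its range is refused whole. The fingers move at their own pace and stop on an object; "grip_force" is the grip in N (left out, the last holds). Time passes only in rows, so rows that do not move let the fingers close. It gives the time, the measured TCP pose, the force, the opening and the grip force at its end, in the units of the state.
- arm.get_obs(): the state, without advancing time (a new reading comes with each control period).
- arm.get_image(name): name is "scene" or "top" or "wrist"; returns the picture (420x560x3 uint8, red, green, blue); there is no depth.
- arm.camera_info(name): a dict with "K" (3x3 intrinsics, pixels), "R" (3x3) and "t" (3): a world point X has camera coordinates R X + t; the wrist camera has in their place "hand_eye" (4x4, takes a point from camera to tool coordinates, whose origin is the TCP and whose axes are the flange's). Camera axes: x right, y down, z forward; pixel columns grow to the right and rows downward; lengths in m; the calibration is good to about 2 mm. A picture is of the moment at which its call begins: read the wrist's pose just before it. camera_info takes no time and is no camera call.
- arm.finish_job(): hands the job in; it is judged then, once.
The state is a dict: "time": time; "joint_positions": joint angles; "joint_velocities": joint speeds; "tau": joint torques, N m; "tool_pos": TCP position; "tool_rot": TCP orientation; "ft_force": force on the tool from outside, world axes, zero at the start; "moment": the same for the moment, N m; "width": finger opening in m; "grasp_force": force on a finger pad.
Only numpy, scipy, OpenCV 4.12 (cv2) and the standard library are available. Lean on these libraries where they do the work, as an engineer would, in place of code of your own. Each camera call takes 0.05 s, during which the arm holds its last target. There are 200 camera calls.

## Working session

There is one attempt and no reset: what is moved stays moved. The work goes in short steps, Python scripts to look and compute and a tool call to move; the robot and the scene stay as the last step left them, time stands still between calls to the robot, and variables do not carry over. Pictures are saved under pics/ and viewed, at most 10 in all, crops included, and the job is handed in when it is done.

Besides the shell and the picture viewer there is one more tool, called after "Emit:" by a JSON object that holds its "api" and its "payload". play_rows: Moves the arm, as the interface text tells. Its arguments: {"type":"object","properties":{"commands":{"type":"array","items":{"type":"object","properties":{"tx":{"type":"number"},"ty":{"type":"number"},"tz":{"type":"number"},"yaw":{"type":"number"},"fingers":{"type":"number"}}}},"grip_force":{"type":"number"}},"required":["commands"]}

```bash
mkdir -p pics; ls; python3 - <<'E'
from cell import arm
import cv2,numpy as np
o=arm.get_obs();print({k:np.round(v,3).tolist() for k,v in o.items()})
for n in("top","scene"):
    cv2.imwrite(f"pics/{n}0.png",arm.get_image(n)[:,:,::-1])
    print(n,{k:np.round(v,4).tolist() for k,v in arm.camera_info(n).items()if k in"KRt"})
print(np.round(arm.camera_info("wrist")["hand_eye"],4).tolist())
E
```

```text
pics
{'time': 0.0, 'joint_positions': [1.531, 0.041, 0.084, -0.0, -1.616, -0.334], 'joint_velocities': [-0.001, -0.0, 0.001, 0.0, -0.001, -0.002], 'tau': [-0.0, -36.821, 34.741, 6.932, -0.006, -0.0], 'tool_pos': [0.219, 0.558, 0.23], 'tool_rot': [0.983, -0.186, -0.0, 0.001], 'ft_force': [0.197, 0.071, 0.361], 'moment': [0.005, 0.095, 0.005], 'grasp_force': 0.0, 'width': 0.085}
top {'K': [[408.8995, 0.0, 285.6568], [0.0, 408.8995, 206.5559], [0.0, 0.0, 1.0]], 'R': [[0.0128, -0.9999, 0.0084], [-0.9946, -0.0136, -0.1029], [0.103, -0.0071, -0.9947]], 't': [0.0418, 0.6168, 0.9916]}
scene {'K': [[448.2521, 0.0, 276.4354], [0.0, 448.2521, 210.9611], [0.0, 0.0, 1.0]], 'R': [[-0.2019, 0.9793, -0.0167], [0.7446, 0.1424, -0.6521], [-0.6362, -0.1441, -0.7579]], 't': [0.0697, -0.4394, 1.6302]}
[[0.001, -0.9538, -0.3004, 0.0757], [1.0, 0.001, 0.0003, -0.0006], [0.0, -0.3004, 0.9538, -0.1434], [0.0, 0.0, 0.0, 1.0]]
```

View pics/top0.png

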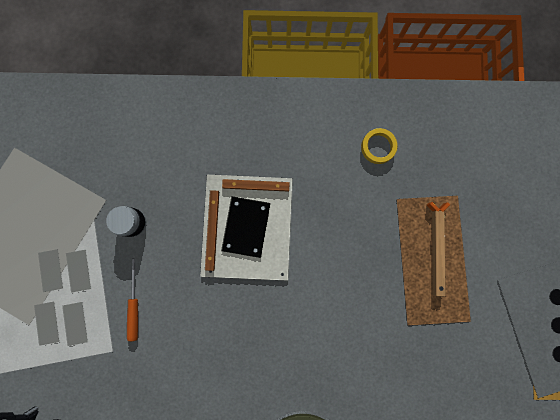

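View pics/scene0.png

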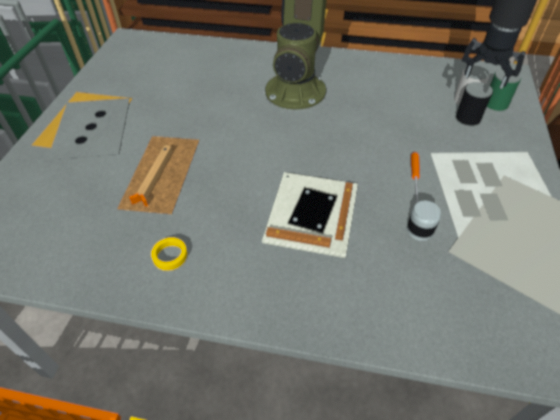

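The top view shows the board centred near (247,230) with the black plate at (246,227) and the battens at its top and left (world +x, +y). The stick is on the mat near (440,250) with its nose up. The tin is at (125,221), the screwdriver at (133,310) and the tape at (380,146). The scene view agrees.

```bash
cat > h.py <<'E'
import numpy as np,cv2
from cell import arm
from scipy.spatial.transform import Rotation as Ro
def cam(name):
    c=arm.camera_info(name);K=np.array(c["K"])
    if name=="wrist":
        o=arm.get_obs();H=np.array(c["hand_eye"]);T=np.eye(4)
        T[:3,:3]=Ro.from_quat(o["tool_rot"]).as_matrix();T[:3,3]=o["tool_pos"]
        W=T@H;R=W[:3,:3];C=W[:3,3]
    else:
        R=np.array(c["R"]).T;C=-R@np.array(c["t"])
    img=arm.get_image(name)
    def ray(px,z):
        p=np.c_[np.atleast_2d(px).astype(float),np.ones(len(np.atleast_2d(px)))]
        d=p@np.linalg.inv(K).T@R.T
        return C+d*((z-C[2])/d[:,2])[:,None]
    return img,ray
def big(m,k=0):
    cs=sorted(cv2.findContours(m.astype(np.uint8),cv2.RETR_EXTERNAL,cv2.CHAIN_APPROX_NONE)[0],key=cv2.contourArea)
    return cs[-1-k][:,0]
def rect(p):
    (c,s,a)=cv2.minAreaRect((p[:,:2]*1000).astype(np.float32));
    if s[0]<s[1]: s=(s[1],s[0]);a+=90
    return np.round(c,1),np.round(s,1),round((a+90)%180-90,2)
E
python3 - <<'E'
from h import *
im,ray=cam("top");hsv=cv2.cvtColor(im,cv2.COLOR_RGB2HSV)
H,S,V=[hsv[...,i].astype(int) for i in range(3)]
yy,xx=np.mgrid[:420,:560]
bd=(xx>190)&(xx<305)&(yy>165)&(yy<295)
b=(V>170)&(S<40)&bd; print("board",rect(ray(big(b),.012)))
b=(V<50)&bd; print("plate",rect(ray(big(b),.020)))
b=(S>110)&(V>50)&bd&(H<25)
for k in(0,1):print("batten",rect(ray(big(b,k),.028)))
md=(xx>380)&(xx<480)&(yy>190)&(yy<335)
for px in((246,250),(440,250),(437,207),(410,210),(420,300)):print(px,hsv[px[1],px[0]])
b=(V>150)&(S<135)&md; 
print("stick",rect(ray(big(b),.031)))
b=(S>190)&(V>150)&md; print("nose",rect(ray(big(b),.031)))
E
```

```text
board (array([566.1, 134.8]), array([258.5, 190.4]), -1.76)
plate (array([565.7, 149.6]), array([140.1,  98.9]), -8.99)
batten (array([555.1, 233.5]), array([197.4,  22.8]), -1.83)
batten (array([670.6, 127.7]), array([167. ,  23.3]), 88.18)
(246, 250) [100  77  10]
(440, 250) [ 16 121 152]
(437, 207) [ 12 207 154]
(410, 210) [ 15 131 111]
(420, 300) [ 14 132  89]
stick (array([ 506.6, -334.8]), array([207.8,  20. ]), -1.44)
nose (array([ 622.1, -324.5]), array([24.5,  5.5]), 44.58)
```

Emit:
{"api": "play_rows", "payload": {"commands": [{"yaw": -0.174,"fingers": 1},{"yaw": -0.174},{"tx": 20.2,"ty": 55.3},{"tx": 20.2,"ty": 55.3},{"tx": 20.2,"ty": 55.3},{"tx": 20.2,"ty": 55.3},{"tx": 20.2,"ty": 55.3},{"tx": 20.2,"ty": 55.3},{"tx": 20.2,"ty": 55.3},{"tx": 20.2,"ty": 55.3},{"tx": 20.2,"ty": 55.3},{"tx": 20.2,"ty": 55.3},{"tx": 20.2,"ty": 55.3},{"tx": 20.2,"ty": 55.3},{"tx": 20.2,"ty": 55.3},{"tx": 20.2,"ty": 55.3},{"tx": 20.2,"ty": 55.3},{"tx": 20.2,"ty": 55.3},{"tx": 0},{"tx": 0}]}}

```text
invalid input at $.commands[0]: expected keys tx, ty, tz, yaw, fingers
```

Emit:
{"api": "play_rows", "payload": {"commands": [{"tx": 0,"ty": 0,"tz": 0,"yaw": -0.174,"fingers": 1},{"tx": 0,"ty": 0,"tz": 0,"yaw": -0.174,"fingers": 1},{"tx": 20.2,"ty": 55.3,"tz": 0,"yaw": 0,"fingers": 1},{"tx": 20.2,"ty": 55.3,"tz": 0,"yaw": 0,"fingers": 1},{"tx": 20.2,"ty": 55.3,"tz": 0,"yaw": 0,"fingers": 1},{"tx": 20.2,"ty": 55.3,"tz": 0,"yaw": 0,"fingers": 1},{"tx": 20.2,"ty": 55.3,"tz": 0,"yaw": 0,"fingers": 1},{"tx": 20.2,"ty": 55.3,"tz": 0,"yaw": 0,"fingers": 1},{"tx": 20.2,"ty": 55.3,"tz": 0,"yaw": 0,"fingers": 1},{"tx": 20.2,"ty": 55.3,"tz": 0,"yaw": 0,"fingers": 1},{"tx": 20.2,"ty": 55.3,"tz": 0,"yaw": 0,"fingers": 1},{"tx": 20.2,"ty": 55.3,"tz": 0,"yaw": 0,"fingers": 1},{"tx": 20.2,"ty": 55.3,"tz": 0,"yaw": 0,"fingers": 1},{"tx": 20.2,"ty": 55.3,"tz": 0,"yaw": 0,"fingers": 1},{"tx": 20.2,"ty": 55.3,"tz": 0,"yaw": 0,"fingers": 1},{"tx": 20.2,"ty": 55.3,"tz": 0,"yaw": 0,"fingers": 1},{"tx": 20.2,"ty": 55.3,"tz": 0,"yaw": 0,"fingers": 1},{"tx": 20.2,"ty": 55.3,"tz": 0,"yaw": 0,"fingers": 1},{"tx": 0,"ty": 0,"tz": 0,"yaw": 0,"fingers": 1},{"tx": 0,"ty": 0,"tz": 0,"yaw": 0,"fingers": 1}]}}

```text
time: 2.65
tool_pos: [0.5191, -0.3343, 0.2307]
tool_rot: [1.0, -0.013, -0.001, -0.0]
ft_force: [0.1, -0.1, 0.4]
width: 0.0855
grasp_force: 0.0
```

```bash
python3 - <<'E'
from h import *
o=arm.get_obs();print(np.round(o["tool_pos"],4),np.round(o["tool_rot"],4),np.round(o["joint_positions"],3))
im,ray=cam("wrist");cv2.imwrite("pics/w1.png",im[:,:,::-1])
hsv=cv2.cvtColor(im,cv2.COLOR_RGB2HSV)
H,S,V=[hsv[...,i].astype(int) for i in range(3)]
b=(V>150)&(S<135)&(S>60); print("stick",rect(ray(big(b),.031)))
b=(S>190)&(V>120);p=big(b); print("nose",rect(ray(p,.031)),p.min(0),p.max(0))
E
```

```text
[ 0.5191 -0.3343  0.2307] [ 9.999e-01 -1.320e-02 -6.000e-04 -2.000e-04] [-0.248  0.088  0.133 -0.    -1.618  1.793]
stick (array([ 497.6, -328. ]), array([295.6, 147.7]), 4.12)
nose (array([ 621.2, -324.4]), array([27.5,  8.9]), 43.99) [254  47] [281  75]
```

View pics/w1.png

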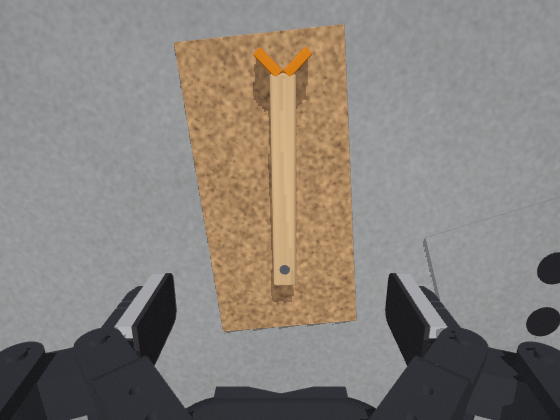

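The wrist view shows the shaft running straight down the picture from (282,73) to (284,285). The orange prong tips are at (257,50) and (308,50), and there is clear mat on either side.

```bash
python3 - <<'E'
from h import *
im,ray=cam("wrist")
hsv=cv2.cvtColor(im,cv2.COLOR_RGB2HSV).astype(int)
b=((hsv[...,2]>150)&(hsv[...,1]<135)&(hsv[...,1]>60)).astype(np.uint8)
b=cv2.morphologyEx(b,cv2.MORPH_OPEN,np.ones((9,9),np.uint8))
p=big(b);print(p.min(0),p.max(0));c,s,a=rect(ray(p,.031));print(c,s,a)
t=np.radians(a);print("grip",c+13.5*np.array([np.cos(t),np.sin(t)]))
print("notch,tips",np.round(ray([[282,72],[257,50],[308,50]],.031)*1000,1))
E
```

```text
[199  26] [353 329]
[ 497.6 -327.9] [295.5 147.8] 4.15
grip [ 511.06460313 -326.92303405]
notch,tips [[ 613.3 -336.7   31. ]
 [ 631.9 -315.3   31. ]
 [ 630.8 -359.9   31. ]]
```

Emit:
{"api": "play_rows", "payload": {"commands": [{"tx": 0,"ty": 0,"tz": 50,"yaw": 0,"fingers": 1},{"tx": 0,"ty": 0,"tz": 50,"yaw": 0,"fingers": 1},{"tx": 0,"ty": 0,"tz": 50,"yaw": 0,"fingers": 1},{"tx": 0,"ty": 0,"tz": 40,"yaw": 0,"fingers": 1},{"tx": 0,"ty": 0,"tz": 20,"yaw": 0,"fingers": 1},{"tx": 0,"ty": 0,"tz": 14,"yaw": 0,"fingers": 1},{"tx": 0,"ty": 0,"tz": 0,"yaw": 0,"fingers": 1},{"tx": 0,"ty": 0,"tz": 0,"yaw": 0,"fingers": 1},{"tx": 0,"ty": 0,"tz": 0,"yaw": 0,"fingers": 0},{"tx": 0,"ty": 0,"tz": 0,"yaw": 0,"fingers": -0.3},{"tx": 0,"ty": 0,"tz": 0,"yaw": 0,"fingers": -1},{"tx": 0,"ty": 0,"tz": 0,"yaw": 0,"fingers": -1},{"tx": 0,"ty": 0,"tz": 0,"yaw": 0,"fingers": -1},{"tx": 0,"ty": 0,"tz": 0,"yaw": 0,"fingers": -1},{"tx": 0,"ty": 0,"tz": 0,"yaw": 0,"fingers": -1},{"tx": 0,"ty": 0,"tz": 0,"yaw": 0,"fingers": -1}], "grip_force": 80}}

```text
time: 4.75
tool_pos: [0.5197, -0.3345, 0.0079]
tool_rot: [1.0, -0.013, 0.0, 0.0]
ft_force: [0.3, 0.6, 5.5]
width: 0.0225
grasp_force: 81.0
```

Emit:
{"api": "play_rows", "payload": {"commands": [{"tx": 0,"ty": 0,"tz": -10,"yaw": 0,"fingers": -1},{"tx": 0,"ty": 0,"tz": -20,"yaw": 0,"fingers": -1},{"tx": 0,"ty": 0,"tz": -30,"yaw": 0,"fingers": -1},{"tx": 0,"ty": 0,"tz": -30,"yaw": 0,"fingers": -1},{"tx": 0,"ty": 0,"tz": 0,"yaw": 0,"fingers": -1},{"tx": 0,"ty": 0,"tz": 0,"yaw": 0,"fingers": -1},{"tx": -15.5,"ty": -45.4,"tz": 0,"yaw": 0,"fingers": -1},{"tx": -15.5,"ty": -45.4,"tz": 0,"yaw": 0,"fingers": -1},{"tx": -15.5,"ty": -45.4,"tz": 0,"yaw": 0,"fingers": -1},{"tx": -15.5,"ty": -45.4,"tz": 0,"yaw": 0,"fingers": -1},{"tx": -15.5,"ty": -45.4,"tz": 0,"yaw": 0,"fingers": -1},{"tx": -15.5,"ty": -45.4,"tz": 0,"yaw": 0,"fingers": -1},{"tx": -15.5,"ty": -45.4,"tz": 0,"yaw": 0,"fingers": -1},{"tx": -15.5,"ty": -45.4,"tz": 0,"yaw": 0,"fingers": -1},{"tx": 0,"ty": 0,"tz": 0,"yaw": -0.156,"fingers": -1},{"tx": 0,"ty": 0,"tz": 0,"yaw": -0.156,"fingers": -1},{"tx": 0,"ty": 0,"tz": 0,"yaw": -0.156,"fingers": -1},{"tx": 0,"ty": 0,"tz": 0,"yaw": -0.156,"fingers": -1},{"tx": 0,"ty": 0,"tz": 0,"yaw": -0.156,"fingers": -1},{"tx": 0,"ty": 0,"tz": 0,"yaw": 0,"fingers": -1}]}}

```text
time: 7.25
tool_pos: [0.4042, 0.0318, 0.0964]
tool_rot: [0.93, 0.368, -0.001, 0.0]
ft_force: [0.4, -0.4, -1.5]
width: 0.0224
grasp_force: 80.3
```

```bash
python3 - <<'E'
from h import *
o=arm.get_obs();p=o["tool_pos"];x=Ro.from_quat(o["tool_rot"]).as_matrix()[:,0]
print(np.round(p,4),np.degrees(np.arctan2(x[1],x[0])),np.round(o["ft_force"],2),o["width"],np.round(o["joint_positions"],2))
im,ray=cam("wrist");cv2.imwrite("pics/w2.png",im[:,:,::-1])
E
```

```text
[0.4042 0.0318 0.0964] 43.132012364434225 [ 0.35 -0.42 -1.45] 0.02241956117483997 [ 0.58 -0.5  -0.61 -0.   -1.46  1.74]
```

View pics/w2.png

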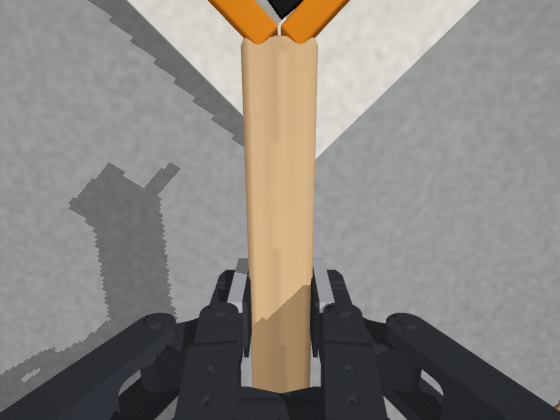

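The stick is straight in the grip. The notch bottom is at about (281,32), and the plate's outer corner shows through it at about (283,20).

```bash
python3 - <<'E'
from h import *
im,ray=cam("wrist")
print("notch",np.round(ray([281,32],.1195)*1000,1),"corner",np.round(ray([283,20],.020)*1000,1))
print(np.round(ray([[246,60],[317,60]],.1195)*1000,1))
im,ray=cam("top");hsv=cv2.cvtColor(im,cv2.COLOR_RGB2HSV).astype(int)
yy,xx=np.mgrid[:420,:560];b=(hsv[...,2]<50)&(xx>215)&(xx<275)&(yy>193)&(yy<265)
print("plate",rect(ray(big(b),.020)))
E
```

```text
notch [[472.7  97.  119.5]] corner [[488.4 110.1  20. ]]
[[459.6  99.6 119.5]
 [474.5  83.6 119.5]]
plate (array([565.7, 149.6]), array([140.1,  98.9]), -8.99)
```

Emit:
{"api": "play_rows", "payload": {"commands": [{"tx": 0,"ty": 0,"tz": 25,"yaw": 0,"fingers": -1},{"tx": 0,"ty": 0,"tz": 25,"yaw": 0,"fingers": -1},{"tx": 0,"ty": 0,"tz": 15,"yaw": 0,"fingers": -1},{"tx": 0,"ty": 0,"tz": 8,"yaw": 0,"fingers": -1},{"tx": 0,"ty": 0,"tz": 4,"yaw": 0,"fingers": -1},{"tx": 0,"ty": 0,"tz": 0,"yaw": 0,"fingers": -1},{"tx": 0,"ty": 0,"tz": 0,"yaw": 0,"fingers": -1}], "grip_force": 100}}

```text
time: 8.28
tool_pos: [0.4052, 0.0322, 0.021]
tool_rot: [0.93, 0.368, 0.001, 0.0]
ft_force: [0.2, -0.8, -0.8]
width: 0.0223
grasp_force: 102.1
```

```bash
python3 - <<'E'
from h import *
o=arm.get_obs();p=o["tool_pos"];x=Ro.from_quat(o["tool_rot"]).as_matrix()[:,0]
print(np.round(p,4),np.degrees(np.arctan2(x[1],x[0])),np.round(o["ft_force"],2))
im,ray=cam("wrist");cv2.imwrite("pics/w3.png",im[:,:,::-1])
im,ray=cam("scene");cv2.imwrite("pics/s3.png",cv2.resize(im[150:270,240:380,::-1],(700,600),interpolation=2))
E
```

```text
[0.4052 0.0322 0.021 ] 43.212069599206444 [ 0.18 -0.82 -0.78]
```

View pics/w3.png

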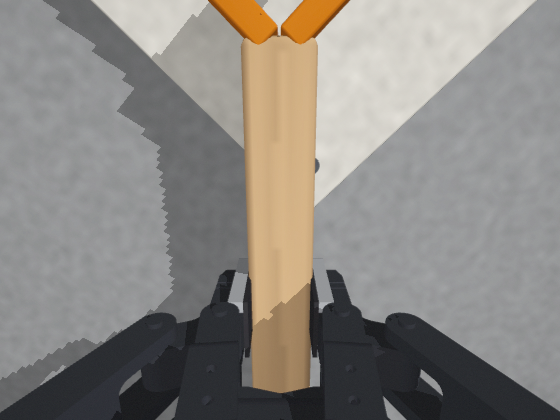

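The notch hangs just short of the plate's corner, which is out of frame above (281,30). Next I'll check that the height has settled.

Emit:
{"api": "play_rows", "payload": {"commands": [{"tx": 0,"ty": 0,"tz": 0,"yaw": 0,"fingers": -1},{"tx": 0,"ty": 0,"tz": 0,"yaw": 0,"fingers": -1},{"tx": 0,"ty": 0,"tz": 0,"yaw": 0,"fingers": -1}]}}

```text
time: 8.75
tool_pos: [0.4048, 0.032, 0.0204]
tool_rot: [0.93, 0.368, 0.0, 0.0]
ft_force: [-0.4, 0.5, -1.8]
width: 0.0223
grasp_force: 102.1
```

View pics/s3.png

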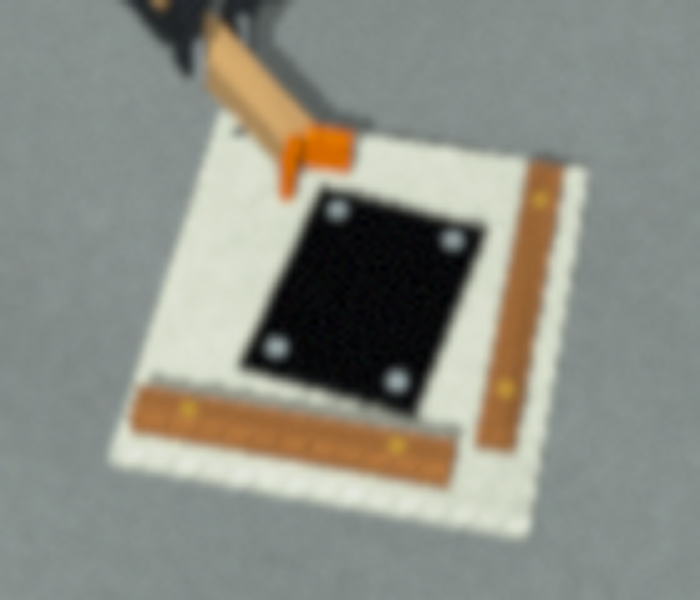

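The scene crop shows the nose level and just off the plate's outer corner at about (325,190), with both battens clear. Moving in.

Emit:
{"api": "play_rows", "payload": {"commands": [{"tx": 4,"ty": 0.5,"tz": 1,"yaw": 0,"fingers": -1},{"tx": 4,"ty": 0.5,"tz": 0,"yaw": 0,"fingers": -1},{"tx": 4,"ty": 0,"tz": 0,"yaw": 0,"fingers": -1},{"tx": 2,"ty": 0,"tz": 0,"yaw": 0,"fingers": -1},{"tx": 2,"ty": 0,"tz": 0,"yaw": 0,"fingers": -1},{"tx": 2,"ty": 0,"tz": 0,"yaw": 0,"fingers": -1},{"tx": 2,"ty": 0,"tz": 0,"yaw": 0,"fingers": -1},{"tx": 0,"ty": 0,"tz": 0,"yaw": 0,"fingers": -1}]}}

```text
time: 9.75
tool_pos: [0.4201, 0.045, 0.0193]
tool_rot: [0.93, 0.368, -0.0, 0.0]
ft_force: [-0.5, -1.1, -1.7]
width: 0.0222
grasp_force: 102.2
```

```bash
cat > m.py <<'E'
from h import *
import sys
o=arm.get_obs();p=np.array(o["tool_pos"])*1000;x=Ro.from_quat(o["tool_rot"]).as_matrix()[:,0]
print(np.round(p,1),"notch",np.round(p+94.5*x,1),np.round(np.degrees(np.arctan2(x[1],x[0])),2),np.round(o["ft_force"],2))
im,ray=cam("top");hsv=cv2.cvtColor(im,cv2.COLOR_RGB2HSV).astype(int)
cv2.imwrite("pics/t_%s.png"%sys.argv[1],cv2.resize(im[160:300,180:340,::-1],(640,560),interpolation=2))
yy,xx=np.mgrid[:420,:560];b=((hsv[...,2]<50)&(xx>218)&(xx<275)&(yy>190)&(yy<265)).astype(np.uint8)
b=cv2.morphologyEx(b,cv2.MORPH_OPEN,np.ones((7,7),np.uint8))
c,s,a=rect(ray(big(b),.020));d=c-[662.6,220];t=np.radians(-1.8);e=np.array([[np.cos(t),np.sin(t)],[-np.sin(t),np.cos(t)]])
print("plate",c,s,a,"short of home (board axes)",np.round(-(e@d)-[70,50],1),"turn",round(a+1.8,2))
E
python3 m.py 1
```

```text
[420.1  45.   19.3] notch [488.9 109.7  19.3] 43.21 [-0.54 -1.14 -1.74]
plate [567.2 152.3] [139.5  98.5] -10.27 short of home (board axes) [23.2 20.7] turn -8.47
```

Emit:
{"api": "play_rows", "payload": {"commands": [{"tx": 1.7,"ty": 1.1,"tz": 0,"yaw": 0,"fingers": -1},{"tx": 1.7,"ty": 1.1,"tz": 0,"yaw": 0,"fingers": -1},{"tx": 1.7,"ty": 1.1,"tz": 0,"yaw": 0,"fingers": -1},{"tx": 1.7,"ty": 1.1,"tz": 0,"yaw": 0,"fingers": -1},{"tx": 1.7,"ty": 1.1,"tz": 0,"yaw": 0,"fingers": -1},{"tx": 1.7,"ty": 1.1,"tz": 0,"yaw": 0,"fingers": -1},{"tx": 0,"ty": 0,"tz": 0,"yaw": 0,"fingers": -1}]}}

```text
time: 10.68
tool_pos: [0.4322, 0.0472, 0.0193]
tool_rot: [0.93, 0.368, 0.0, 0.0]
ft_force: [-0.7, 1.0, -2.3]
width: 0.0221
grasp_force: 102.2
```

```bash
python3 m.py 2
```

```text
[432.2  47.2  19.3] notch [501.1 111.9  19.4] 43.21 [-0.7   1.03 -2.25]
plate [577.8 156.3] [139.4  98.6] -7.83 short of home (board axes) [12.8 16.3] turn -6.03
```

Emit:
{"api": "play_rows", "payload": {"commands": [{"tx": 1.5,"ty": 1.3,"tz": 0,"yaw": 0,"fingers": -1},{"tx": 1.5,"ty": 1.3,"tz": 0,"yaw": 0,"fingers": -1},{"tx": 1.5,"ty": 1.3,"tz": 0,"yaw": 0,"fingers": -1},{"tx": 1.5,"ty": 1.3,"tz": 0,"yaw": 0,"fingers": -1},{"tx": 0,"ty": 0,"tz": 0,"yaw": 0,"fingers": -1}]}}

```text
time: 11.35
tool_pos: [0.4401, 0.0474, 0.0193]
tool_rot: [0.93, 0.368, 0.0, 0.0]
ft_force: [-0.9, 0.4, -1.4]
width: 0.0222
grasp_force: 102.3
```

```bash
python3 m.py 3
```

```text
[440.1  47.4  19.3] notch [509.  112.1  19.3] 43.2 [-0.86  0.35 -1.43]
plate [583.9 158.8] [139.3  98.4] -5.6 short of home (board axes) [ 6.7 13.6] turn -3.8
```

Emit:
{"api": "play_rows", "payload": {"commands": [{"tx": 1.5,"ty": 0.3,"tz": 0,"yaw": 0,"fingers": -1},{"tx": 1.5,"ty": 0.3,"tz": 0,"yaw": 0,"fingers": -1},{"tx": 1.5,"ty": 0,"tz": 0,"yaw": 0,"fingers": -1},{"tx": 1.5,"ty": 0,"tz": 0,"yaw": 0,"fingers": -1},{"tx": 1.5,"ty": 0,"tz": 0,"yaw": 0,"fingers": -1},{"tx": 0,"ty": 0,"tz": 0,"yaw": 0,"fingers": -1}]}}

```text
time: 12.15
tool_pos: [0.4458, 0.0522, 0.0192]
tool_rot: [0.93, 0.368, -0.0, 0.0]
ft_force: [-1.7, -0.3, -2.1]
width: 0.0221
grasp_force: 102.3
```

```bash
python3 m.py 4
```

```text
[445.8  52.2  19.2] notch [514.6 116.9  19.2] 43.21 [-1.73 -0.33 -2.1 ]
plate [588.9 163.8] [139.   98.7] -5.02 short of home (board axes) [1.9 8.5] turn -3.22
```

Emit:
{"api": "play_rows", "payload": {"commands": [{"tx": 1.0,"ty": 0,"tz": 0,"yaw": 0,"fingers": -1},{"tx": 1.0,"ty": 0,"tz": 0,"yaw": 0,"fingers": -1},{"tx": 1.0,"ty": -0.2,"tz": 0,"yaw": 0,"fingers": -1},{"tx": 1.0,"ty": -0.2,"tz": 0,"yaw": 0,"fingers": -1},{"tx": 1.0,"ty": -0.2,"tz": 0,"yaw": 0,"fingers": -1},{"tx": 0,"ty": 0,"tz": 0,"yaw": 0,"fingers": -1}]}}

```text
time: 12.95
tool_pos: [0.4491, 0.0561, 0.0193]
tool_rot: [0.93, 0.368, 0.0, -0.0]
ft_force: [0.0, -0.5, -1.9]
width: 0.0221
grasp_force: 102.3
```

```bash
python3 m.py 5
```

```text
[449.1  56.1  19.3] notch [517.9 120.8  19.3] 43.22 [ 0.05 -0.48 -1.92]
plate [588.5 168.6] [134.   98.5] 0.8 short of home (board axes) [2.4 3.7] turn 2.6
```

View pics/t_5.png

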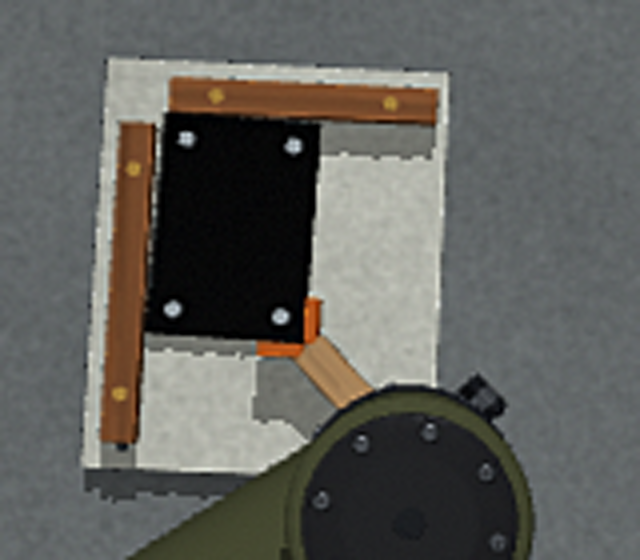

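The crop shows the plate's top edge at the far batten. Its left edge still leaves a thin wedge against the left batten, about 2 degrees, and the notch is on the corner at (305,345).

Emit:
{"api": "play_rows", "payload": {"commands": [{"tx": 0.8,"ty": -0.4,"tz": 0,"yaw": 0,"fingers": -1},{"tx": 0.8,"ty": -0.4,"tz": 0,"yaw": 0,"fingers": -1},{"tx": 0.8,"ty": -0.4,"tz": 0,"yaw": 0,"fingers": -1},{"tx": 0,"ty": 0,"tz": 0,"yaw": 0,"fingers": -1}]}}

```text
time: 13.5
tool_pos: [0.4499, 0.0579, 0.0193]
tool_rot: [0.93, 0.368, -0.0, 0.0]
ft_force: [-1.1, -4.8, -0.6]
width: 0.0219
grasp_force: 102.5
```

```bash
sed -i 's/xx>218/xx>212/;s/<50)/<40)/' m.py; python3 m.py 6
```

```text
[449.9  57.9  19.3] notch [518.8 122.6  19.2] 43.18 [-1.09 -4.77 -0.61]
plate [588.4 172.1] [134.  100.8] 0.8 short of home (board axes) [2.7 0.2] turn 2.6
```

```bash
sed -i 's/yy>190/yy>180/' m.py; python3 m.py 7
```

```text
[449.9  57.9  19.3] notch [518.8 122.6  19.2] 43.18 [-0.53 -4.88 -1.56]
plate [591.  172.2] [139.1 100.8] 0.8 short of home (board axes) [0.1 0. ] turn 2.6
```

```bash
cat >> m.py <<'E'
ys,xs=np.nonzero(b);w=ray(np.c_[xs,ys],.020)[:,:2];ev,U=np.linalg.eigh(np.cov(w.T));u=U[:,1]*np.sign(U[0,1])
print("PCA turn",round(np.degrees(np.arctan2(u[1],u[0]))+1.8,2),"ctr",np.round(w.mean(0)*1000,1),"extent",np.round(np.sqrt(12*ev)*1000,1))
E
python3 m.py 8
```

```text
[449.9  57.9  19.3] notch [518.8 122.6  19.2] 43.18 [-0.32 -5.37 -0.32]
plate [591.  172.2] [139.1 100.8] 0.8 short of home (board axes) [0.1 0. ] turn 2.6
PCA turn 0.08 ctr [591.  171.7] extent [ 93.3 126.9]
```

View pics/t_8.png

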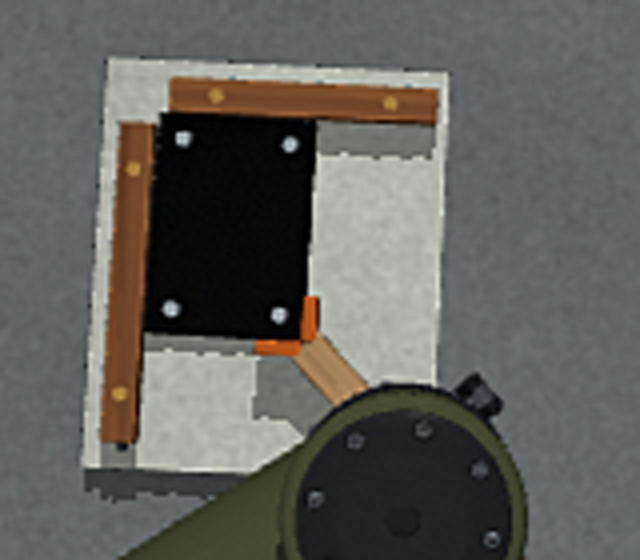

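The plate now looks flush with both battens, and the PCA turn is 0.1 degrees. The force is mostly on y, so I'll add x push in small steps.

Emit:
{"api": "play_rows", "payload": {"commands": [{"tx": 0.4,"ty": 0.4,"tz": 0,"yaw": 0,"fingers": -1},{"tx": 0.3,"ty": 0.3,"tz": 0,"yaw": 0,"fingers": -1},{"tx": 0,"ty": 0,"tz": 0,"yaw": 0,"fingers": -1},{"tx": 0,"ty": 0,"tz": 0,"yaw": 0,"fingers": -1}]}}

```text
time: 14.15
tool_pos: [0.4507, 0.058, 0.0193]
tool_rot: [0.93, 0.368, -0.0, 0.0]
ft_force: [-2.0, -4.9, -0.7]
width: 0.0219
grasp_force: 102.5
```

Emit:
{"api": "play_rows", "payload": {"commands": [{"tx": 0.4,"ty": 0.4,"tz": 0,"yaw": 0,"fingers": -1},{"tx": 0,"ty": 0,"tz": 0,"yaw": 0,"fingers": -1},{"tx": 0,"ty": 0,"tz": 0,"yaw": 0,"fingers": -1}]}}

```text
time: 14.52
tool_pos: [0.451, 0.0579, 0.0192]
tool_rot: [0.93, 0.368, -0.001, 0.0]
ft_force: [-2.7, -5.9, 0.4]
width: 0.0223
grasp_force: 102.7
```

Emit:
{"api": "play_rows", "payload": {"commands": [{"tx": 0.4,"ty": 0.4,"tz": 0,"yaw": 0,"fingers": -1},{"tx": 0,"ty": 0,"tz": 0,"yaw": 0,"fingers": -1},{"tx": 0,"ty": 0,"tz": 0,"yaw": 0,"fingers": -1}]}}

```text
time: 14.9
tool_pos: [0.4511, 0.0577, 0.019]
tool_rot: [0.93, 0.368, -0.001, 0.0]
ft_force: [-5.3, -4.8, 1.2]
width: 0.0224
grasp_force: 102.8
```

Emit:
{"api": "play_rows", "payload": {"commands": [{"tx": 0.4,"ty": 0,"tz": 0,"yaw": 0,"fingers": -1},{"tx": 0.3,"ty": 0,"tz": 0,"yaw": 0,"fingers": -1},{"tx": 0,"ty": 0,"tz": 0,"yaw": 0,"fingers": -1},{"tx": 0,"ty": 0,"tz": 0,"yaw": 0,"fingers": -1},{"tx": 0,"ty": 0,"tz": 0,"yaw": 0,"fingers": -1}]}}

```text
time: 15.52
tool_pos: [0.4511, 0.0578, 0.0188]
tool_rot: [0.93, 0.368, -0.002, 0.0]
ft_force: [-7.5, -6.2, 1.1]
width: 0.022
grasp_force: 102.8
```

```bash
python3 m.py 9
```

```text
[451.1  57.8  18.8] notch [520.  122.4  18.4] 43.2 [-7.46 -6.23  1.13]
plate [592.2 172.3] [136.7 100.6] 0.74 short of home (board axes) [-1.1 -0.1] turn 2.54
PCA turn -0.79 ctr [591.7 172.3] extent [ 92.9 126.2]
```

```bash
cat > s.py <<'E'
from h import *
def f(im,ray):
    g=im.min(2).astype(float);hsv=cv2.cvtColor(im,cv2.COLOR_RGB2HSV).astype(int)
    yy,xx=np.mgrid[:420,:560];m=((hsv[...,2]<50)&(xx>212)&(xx<275)&(yy>180)&(yy<265)).astype(np.uint8)
    q=np.zeros_like(m);cv2.fillPoly(q,[cv2.convexHull(big(cv2.morphologyEx(m,cv2.MORPH_OPEN,np.ones((7,7),np.uint8))))],1);q=cv2.erode(q,np.ones((5,5),np.uint8))
    n,l=cv2.connectedComponents(((g>40)*q).astype(np.uint8));P=[]
    for i in range(1,n):
        k=cv2.dilate((l==i).astype(np.uint8),np.ones((3,3)))>0;w=g[k];P.append([(xx[k]*w).sum()/w.sum(),(yy[k]*w).sum()/w.sum()])
    p=ray(P,.020)[:,:2]*1000;p=p[np.argsort(p[:,0])];lo=p[:2][np.argsort(p[:2,1])];hi=p[2:][np.argsort(p[2:,1])]
    v=hi-lo;u=np.array([lo[1]-lo[0],hi[1]-hi[0]])
    print(len(P),"ctr",p.mean(0).round(1),"ang long",np.degrees(np.arctan2(v[:,1],v[:,0])).round(2),"short",(-np.degrees(np.arctan2(u[:,0],u[:,1]))).round(2),np.hypot(*v.T).round(1))
im,ray=cam("top");f(im,ray);f(cv2.imread("pics/top0.png")[:,:,::-1],ray)
H=cv2.cvtColor(im,cv2.COLOR_RGB2HSV).astype(int);yy,xx=np.mgrid[:420,:560]
b=(H[...,1]>110)&(H[...,2]>50)&(H[...,0]<25)&(xx>190)&(xx<305)&(yy>165)&(yy<240)
E
python3 s.py; python3 - <<'E'
from h import *
print(np.round(arm.get_obs()["ft_force"],1))
E
```

```text
4 ctr [592.1 172.7] ang long [-2.06 -1.7 ] short [-1.67 -1.9 ] [107.  107.2]
4 ctr [565.8 150.1] ang long [-9.25 -9.52] short [-9.02 -8.93] [106.4 106.3]
[-7.5 -7.2  2.3]
```

The four screw marks give a plate angle of -1.83 degrees against the board's -1.8, with the centre within about 1 mm of home. I'll hold the firm push a little longer.

Emit:
{"api": "play_rows", "payload": {"commands": [{"tx": 0.3,"ty": 0,"tz": 0,"yaw": 0,"fingers": -1},{"tx": 0,"ty": 0,"tz": 0,"yaw": 0,"fingers": -1},{"tx": 0,"ty": 0,"tz": 0,"yaw": 0,"fingers": -1},{"tx": 0,"ty": 0,"tz": 0,"yaw": 0,"fingers": -1},{"tx": 0,"ty": 0,"tz": 0,"yaw": 0,"fingers": -1},{"tx": 0,"ty": 0,"tz": 0,"yaw": 0,"fingers": -1}]}}

```text
time: 16.38
tool_pos: [0.4511, 0.0578, 0.0187]
tool_rot: [0.93, 0.368, -0.003, 0.001]
ft_force: [-8.3, -6.9, 2.7]
width: 0.0222
grasp_force: 102.8
```

Emit:
{"api": "play_rows", "payload": {"commands": [{"tx": -0.7,"ty": 0,"tz": 0,"yaw": 0,"fingers": -1},{"tx": -0.7,"ty": -0.3,"tz": 0,"yaw": 0,"fingers": -1},{"tx": -1,"ty": 0,"tz": 0,"yaw": 0,"fingers": -1},{"tx": -2,"ty": 0,"tz": 0,"yaw": 0,"fingers": -1},{"tx": -4,"ty": 0,"tz": 0,"yaw": 0,"fingers": -1},{"tx": -10,"ty": 0,"tz": 0,"yaw": 0,"fingers": -1},{"tx": -15,"ty": 0,"tz": 0,"yaw": 0,"fingers": -1},{"tx": 0,"ty": 0,"tz": 0,"yaw": 0,"fingers": -1}]}}

```text
time: 17.38
tool_pos: [0.4278, 0.0361, 0.0194]
tool_rot: [0.93, 0.368, 0.0, -0.0]
ft_force: [-0.1, -0.2, -1.2]
width: 0.0221
grasp_force: 102.4
```

```bash
python3 s.py; python3 m.py 10
```

```text
4 ctr [592.1 172.7] ang long [-2.07 -1.67] short [-1.63 -1.89] [107.  107.3]
4 ctr [565.8 150.1] ang long [-9.25 -9.52] short [-9.02 -8.93] [106.4 106.3]
[428.2  36.4  19.6] notch [497.1 101.1  19.7] 43.2 [ 0.97  1.68 -0.82]
plate [592.2 172.3] [136.7 100.6] 0.74 short of home (board axes) [-1.1 -0.1] turn 2.54
PCA turn -0.69 ctr [591.7 172.2] extent [ 92.9 126.2]
```

Emit:
{"api": "play_rows", "payload": {"commands": [{"tx": 0,"ty": 0,"tz": -17,"yaw": 0,"fingers": -1},{"tx": 0,"ty": 0,"tz": -30,"yaw": 0,"fingers": -1},{"tx": 0,"ty": 0,"tz": -30,"yaw": 0,"fingers": -1},{"tx": 0,"ty": 0,"tz": 0,"yaw": 0.156,"fingers": -1},{"tx": 0,"ty": 0,"tz": 0,"yaw": 0.156,"fingers": -1},{"tx": 0,"ty": 0,"tz": 0,"yaw": 0.156,"fingers": -1},{"tx": 0,"ty": 0,"tz": 0,"yaw": 0.156,"fingers": -1},{"tx": 0,"ty": 0,"tz": 0,"yaw": 0.156,"fingers": -1},{"tx": 12.7,"ty": 46,"tz": 0,"yaw": 0,"fingers": -1},{"tx": 12.7,"ty": 46,"tz": 0,"yaw": 0,"fingers": -1},{"tx": 12.7,"ty": 46,"tz": 0,"yaw": 0,"fingers": -1},{"tx": 12.7,"ty": 46,"tz": 0,"yaw": 0,"fingers": -1},{"tx": 12.7,"ty": 46,"tz": 0,"yaw": 0,"fingers": -1},{"tx": 12.7,"ty": 46,"tz": 0,"yaw": 0,"fingers": -1},{"tx": 12.7,"ty": 46,"tz": 0,"yaw": 0,"fingers": -1},{"tx": 12.7,"ty": 46,"tz": 0,"yaw": 0,"fingers": -1},{"tx": 0,"ty": 0,"tz": 0,"yaw": 0,"fingers": -1},{"tx": 0,"ty": 0,"tz": 0,"yaw": 0,"fingers": -1}]}}

```text
time: 19.73
tool_pos: [0.5205, -0.3341, 0.0967]
tool_rot: [1.0, -0.013, -0.0, 0.0]
ft_force: [-0.9, -0.2, -1.6]
width: 0.0224
grasp_force: 102.5
```

Emit:
{"api": "play_rows", "payload": {"commands": [{"tx": 0,"ty": 0,"tz": 30,"yaw": 0,"fingers": -1},{"tx": 0,"ty": 0,"tz": 30,"yaw": 0,"fingers": -1},{"tx": 0,"ty": 0,"tz": 16,"yaw": 0,"fingers": -1},{"tx": 0,"ty": 0,"tz": 5,"yaw": 0,"fingers": -1},{"tx": 0,"ty": 0,"tz": 2,"yaw": 0,"fingers": -1},{"tx": 0,"ty": 0,"tz": 0,"yaw": 0,"fingers": -1},{"tx": 0,"ty": 0,"tz": 0,"yaw": 0,"fingers": -1},{"tx": 0,"ty": 0,"tz": 0,"yaw": 0,"fingers": -1}]}}

```text
time: 20.72
tool_pos: [0.5205, -0.3342, 0.0138]
tool_rot: [1.0, -0.013, 0.0, 0.0]
ft_force: [-0.7, -0.1, -0.9]
width: 0.0221
grasp_force: 102.5
```

Emit:
{"api": "play_rows", "payload": {"commands": [{"tx": 0,"ty": 0,"tz": 3,"yaw": 0,"fingers": -1},{"tx": 0,"ty": 0,"tz": 1,"yaw": 0,"fingers": -1},{"tx": 0,"ty": 0,"tz": 1,"yaw": 0,"fingers": -1},{"tx": 0,"ty": 0,"tz": 0,"yaw": 0,"fingers": -1},{"tx": 0,"ty": 0,"tz": 0,"yaw": 0,"fingers": -1},{"tx": 0,"ty": 0,"tz": 0,"yaw": 0,"fingers": -1}]}}

```text
time: 21.48
tool_pos: [0.5204, -0.334, 0.0084]
tool_rot: [1.0, -0.013, 0.0, 0.0]
ft_force: [-0.8, -0.2, -1.2]
width: 0.0221
grasp_force: 102.6
```

Emit:
{"api": "play_rows", "payload": {"commands": [{"tx": 0,"ty": 0,"tz": 1,"yaw": 0,"fingers": -1},{"tx": 0,"ty": 0,"tz": 0.7,"yaw": 0,"fingers": -1},{"tx": 0,"ty": 0,"tz": 0,"yaw": 0,"fingers": -1},{"tx": 0,"ty": 0,"tz": 0,"yaw": 0,"fingers": -1},{"tx": 0,"ty": 0,"tz": 0,"yaw": 0,"fingers": -1}]}}

```text
time: 22.1
tool_pos: [0.5205, -0.3341, 0.008]
tool_rot: [1.0, -0.013, 0.0, 0.0]
ft_force: [-2.8, 2.1, 5.3]
width: 0.022
grasp_force: 103.4
```

Contact with the mat. I'll release and lift clear.

Emit:
{"api": "play_rows", "payload": {"commands": [{"tx": 0,"ty": 0,"tz": 0,"yaw": 0,"fingers": -0.3},{"tx": 0,"ty": 0,"tz": 0,"yaw": 0,"fingers": 0.1},{"tx": 0,"ty": 0,"tz": 0,"yaw": 0,"fingers": 0.5},{"tx": 0,"ty": 0,"tz": 0,"yaw": 0,"fingers": 0.8},{"tx": 0,"ty": 0,"tz": 0,"yaw": 0,"fingers": 0.8},{"tx": 0,"ty": 0,"tz": 0,"yaw": 0,"fingers": 0.8},{"tx": 0,"ty": 0,"tz": -10,"yaw": 0,"fingers": 0.8},{"tx": 0,"ty": 0,"tz": -30,"yaw": 0,"fingers": 0.8},{"tx": 0,"ty": 0,"tz": -50,"yaw": 0,"fingers": 0.8},{"tx": 0,"ty": 0,"tz": -50,"yaw": 0,"fingers": 0.8},{"tx": 0,"ty": 0,"tz": -50,"yaw": 0,"fingers": 0.8},{"tx": 0,"ty": 0,"tz": -30,"yaw": 0,"fingers": 0.8},{"tx": 0,"ty": 0,"tz": 0,"yaw": 0,"fingers": 0.8},{"tx": 0,"ty": 0,"tz": 0,"yaw": 0,"fingers": 0.8}]}}

```text
time: 23.85
tool_pos: [0.5201, -0.3338, 0.2263]
tool_rot: [1.0, -0.013, -0.0, -0.0]
ft_force: [0.3, -0.4, -0.9]
width: 0.0764
grasp_force: 0.0
```

```bash
python3 s.py; python3 - <<'E'
from h import *
a=cam("top")[0];w=cam("wrist")[0]
cv2.imwrite("pics/end.png",np.hstack([cv2.resize(a[150:300,180:330],(400,400)),cv2.resize(w,(400,400))])[:,:,::-1])
E
```

```text
4 ctr [592.  172.5] ang long [-2.07 -2.17] short [-1.58 -1.58] [106.9 107. ]
4 ctr [565.8 150.1] ang long [-9.25 -9.52] short [-9.02 -8.93] [106.4 106.3]
```

View pics/end.png

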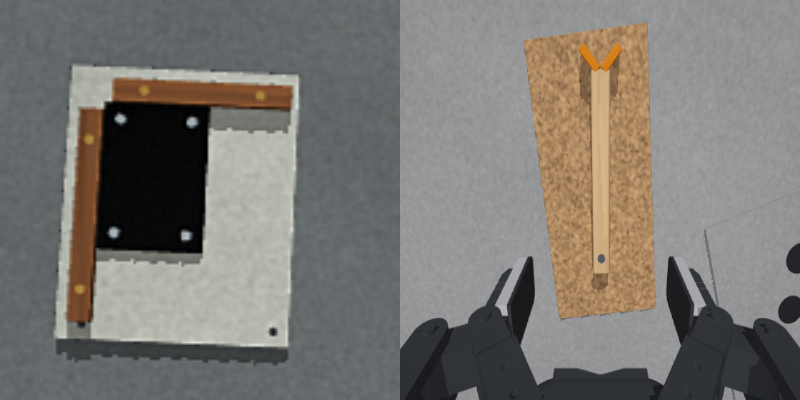

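The plate at (150,175) sits flush with both battens, and the stick lies flat on the mat at (600,170). Handing in.

```bash
python3 -c "
from cell import arm
print(arm.finish_job())"
```

```text
the job is handed in; nothing more can be done
None
```

The job is handed in: the plate was pushed home with about 7–8 N on each batten and measured flush and square to within about 1 mm and 0.3 degrees; the stick is back flat on the mat, the gripper is clear, and no verdict was returned.

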